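Put the sanding bar away in its drawer

TASK

Put the wooden sanding bar away: pull the blue drawer of the grey cabinet open by its handle, draw the bar out from under the low plywood riser, lay it down gently (not dropped) and flat in the long recess of the foam insert in the drawer, then push the drawer fully shut. The recess has finger room only at the middle of the bar, so set the bar down on the table and take it again by its middle. Do not shove or knock over the bottle, jars, cup and tape measure standing about.

Things in the scene. Friction and masses are not known exactly. Their poses are not given: they have to be found in the camera images.
- cabinet_drawer0 (a joint): slide, in m, of the one blue-fronted drawer of the grey cabinet (240 deep x 260 wide x 115 mm high, fixed on the table): 0 shut, 0.165 fully open; light to pull (a few N). Moving it by d shifts handle and recess by d along their -x, out of the cabinet. A tape roll (24 mm high) and a flat red booklet lie on the cabinet's top, towards the back.
- cabinet_drawer0_handle (a point): middle of the drawer's steel bar handle: an 11 mm thick level round bar, 120 mm long along its y, its axis 35 mm in front of the drawer front (posts 51 mm either side of the middle), 38 mm below the cabinet's top. Its +x points level into the cabinet, z up. Moves with the drawer.
- recess (a point): centre of the floor of the recess in the drawer's foam insert; axes as the handle's; moves with the drawer. The recess is 180 mm long along y, 48 mm wide along x, its floor (the drawer's) 22 mm above the table. 45 mm high foam blocks hold the bar's ends (y 36 to 98 mm either side); between them fingers have 63 mm to the front panel, 78 mm to low foam behind. Drawer walls: 71 mm high inside.
- sanding_bar: sanding bar, 160 long (x) x 34 wide (y) x 28 mm high, 0.11 to 0.22 kg, wooden top, cork and reddish abrasive below; origin at the centre of its underside. Starts flat on the table under the riser, with only 40 to 50 mm of its -x end sticking out at the riser's front.
- riser: low plywood riser standing on the table, fixed: 140 deep (x) x 200 wide (y), board from 38 to 48 mm above the table, side panels 10 mm thick; origin on the table under its centre, its open front edge is at x = -70 mm. Two pigment jars (50 mm high) stand on its rear half.
- glue_bottle: white glue bottle, 50 mm across, 140 mm high, origin at the centre of its underside; leave it alone
- blue_jar: blue jar, 57 mm across, 64 mm high, origin at the centre of its underside; leave it alone
- pigment_green: pigment jar with gold lid, 45 mm across, 56 mm high, origin at the centre of its underside; leave it alone
- water_jar: glass water jar, 93 mm across, 83 mm high, origin at the centre of its underside; leave it alone
- paint_cup: low white cup with blue paint, 67 mm across, 29 mm high, origin at the centre of its underside; leave it alone
- tape_measure: yellow tape measure, 67 x 68 x 36 mm, origin at the centre of its underside; leave it alone

How it is judged:
By the outcome, as a careful person would: the job done as asked, in the order asked, and still so for the second after the job is handed in, with the robot touching nothing.
It also fails if it takes over 72 s, if anything falls off the work surface, if the arm or the gripper's body presses on something with over 40 N, if the wrist force passes 120 N, or if a joint passes its speed limit or range.

ROBOT

A 6-joint arm with a two-finger parallel gripper is mounted at the origin on a cart in front of the work surface, level with it; the furniture and walls round the work are solid. World frame = base frame: x ahead of the robot, y to its left, z up, the work surface at z = 0. Lengths are in m, angles in rad, forces in N, time in s.
With the tool pointing down it reaches from about 0.35 to 0.975 m from the base axis. Payload 4.9 kg.
Tool frame: the origin (TCP) lies at the very end of the fingers, on their centre line; the grasp point (between the pads) lies 19 mm behind it; z points along the fingers, y is the line along which they close (so a half turn about z gives the same grasp; the last joint's range is limited). The gripper opens to 85 mm and grips with 20 to 120 N. Pads are 22 mm wide; open, the fingers measure 114 mm over their backs; the gripper's body (76 mm by 85 mm) begins 54 mm behind the grasp point. The pads swing forward as they close: fully open they stand 13 mm farther back than shut.
Start: joints at [-1.466, 0.053, 1.613, -0, 1.476, -0.119], TCP at [0.139, -0.609, 0.231] pointing down, gripper open.
Joint ranges: [-3.01, 3.01], [-1.01, 2.22], [0.06, 2.58], [-1.02, 4.17], [0.09, 2.62], [-3.14, 3.14]. Speed limits (rad/s): [2.57, 2.57, 3.14, 3.14, 3.14, 3.14].

INTERFACE

Orientations are given as a unit quaternion [w, x, y, z].
In Python, from plant import manip gives the robot as it stands.
- The arm moves only by the shell command python3 -m pendant 'ROWS'. ROWS is JSON, a list of rows, each a list of 3 entries, a list of its own where there are three numbers: the opening, from 0 (shut) to 1 (fully open), then the shift along the tool's x, y, z in units of 12 cm (1.0 is 12 cm), then the turn about the tool's z in units of pi rad (1.0 is pi rad). In form: [[gripper, [dx, dy, dz], roll], ...]. A call has 1 to 10 rows; each row is the pose to reach, as a shift and turn from the pose commanded when the call began, along the tool's axes at that moment, turning the shorter way round; what a row does not reach only later rows make up. A row lasts 1/10 s, in which the tool goes at most 50 mm and 8.59 degrees, less where a joint would pass 70% of its speed; a pose out of reach is approached as far as the arm can. A call with a number of a shift or a turn outside -1 to 1 is refused whole. A call with a gripper value outside its range is refused whole. The fingers move at their own pace and stop on an object; the grip force is fixed at half the most. Time passes only in rows, so rows that repeat a pose let the fingers close. It gives the time, the measured TCP pose, the force, the opening and the grip force at its end, in the units of the state.
- manip.state(): the state, without advancing time (a new reading comes with each control period).
- manip.grab_frame(name): name is "scene" or "top"; returns a dict with "img" (400x640x3 uint8, red, green, blue), "fx", "fy", "cx", "cy" (pixels), "eye" and "rotation" of the camera in the world. Camera axes: x right, y down, z forward; pixel columns grow to the right and rows downward; lengths in m; the calibration is good to about 2 mm. A picture is of the moment at which its call begins. There is no depth.
- manip.job_done(): hands the job in; it is judged then, once.
The state is a dict: "time": time; "joint_pos": joint angles; "joint_vel": joint speeds; "joint_efforts": joint torques, N m; "tool_pos": TCP position; "tool_rot": TCP orientation; "contact_force": force on the tool from outside, world axes, zero at the start; "ft_torque": the same for the moment, N m; "gripper_width": opening from 0.0 (shut) to 1.0 (fully open); "grasp_force": force on a finger pad.
Only numpy, scipy, OpenCV 4.12 (cv2) and the standard library are available. Lean on these libraries where they do the work, as an engineer would, in place of code of your own. Each camera call takes 0.05 s, during which the arm holds its last target. There are 200 camera calls.

## Working session

There is one attempt and no reset: what is moved stays moved. The work goes in short steps, Python scripts to look and compute and a shell command to move; the robot and the scene stay as the last step left them, time stands still between calls to the robot, and variables do not carry over. Pictures are saved under pics/ and viewed, at most 14 in all, crops included, and the job is handed in when it is done.

```bash
ls; mkdir -p pics; python3 - <<'E'
from plant import manip
import cv2,numpy as np,pickle
print(manip.state())
d={}
for n in("scene","top"):
    f=manip.grab_frame(n); d[n]=f
    cv2.imwrite(f"pics/{n}0.png",f["img"][:,:,::-1]); print(n,f["fx"],f["fy"],f["cx"],f["cy"],f["eye"],f["rotation"])
pickle.dump(d,open("cal.pkl","wb"))
E
```

```text
pics
{'time': 0.0, 'joint_pos': array([-1.46599259e+00,  5.33953442e-02,  1.61430086e+00,  4.13753413e-06,
        1.47599754e+00, -1.18981612e-01]), 'joint_vel': array([-0.00133143, -0.00016467,  0.0016352 ,  0.00070993,  0.00149116,
       -0.00052825]), 'joint_efforts': array([-4.08384412e-04, -3.93682337e+01, -3.70180070e+01, -9.47489843e-05,
        6.95703246e-03, -3.24923597e-06]), 'tool_pos': array([ 0.13864819, -0.60878585,  0.23003506]), 'tool_rot': array([-1.05050516e-03,  9.93746017e-01,  1.11659079e-01,  9.50641409e-06]), 'contact_force': array([0.13281325, 0.46218855, 0.09082127]), 'ft_torque': array([-0.00864663, -0.01274744, -0.01595986]), 'grasp_force': 0.0, 'gripper_width': 1.0000795792868904}
scene 413.82272780848587 413.82272780848587 319.6532195054376 200.00115621044802 [0.2168165  0.80699018 1.09689145] [ 0.08242995 -0.21308458  0.91767547 -0.32507229]
top 415.76844916934414 415.76844916934414 319.9252927151947 195.6721498596315 [0.34792061 0.04041196 1.74409472] [ 0.05232814 -0.70505184  0.70510981 -0.05462447]
```

View pics/top0.png

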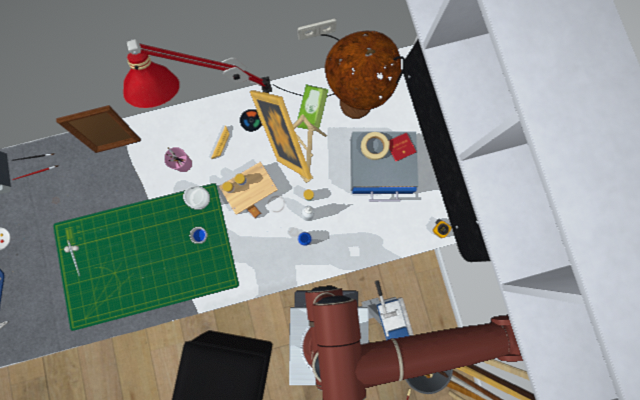

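View pics/scene0.png

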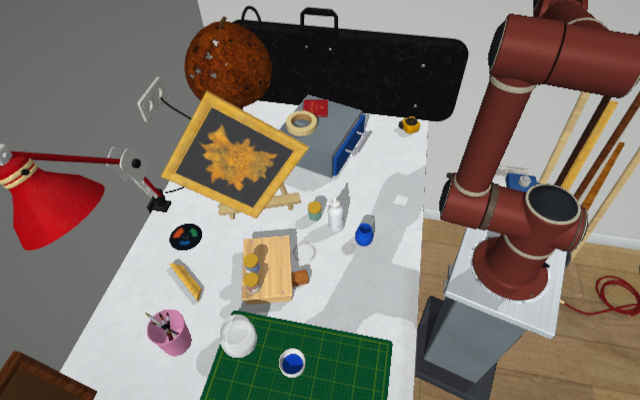

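The top view shows the cabinet at (385,160), its handle at about (395,197), the riser at (248,188), the bar end at (254,211), and the bottle at (307,212). The blue jar is at (305,239) and the green jar at (308,195). In the scene view, the bar end is at (301,278). I'll enlarge both views.

```bash
python3 - <<'E'
import cv2
a=cv2.imread('pics/top0.png')
cv2.imwrite('pics/topc.png',cv2.resize(a[120:270,200:460],None,fx=3,fy=3,interpolation=cv2.INTER_CUBIC))
b=cv2.imread('pics/scene0.png')
cv2.imwrite('pics/scc.png',cv2.resize(b[90:310,230:430],None,fx=2.7,fy=2.7,interpolation=cv2.INTER_CUBIC))
E
```

```text
(no output)
```

View pics/topc.png

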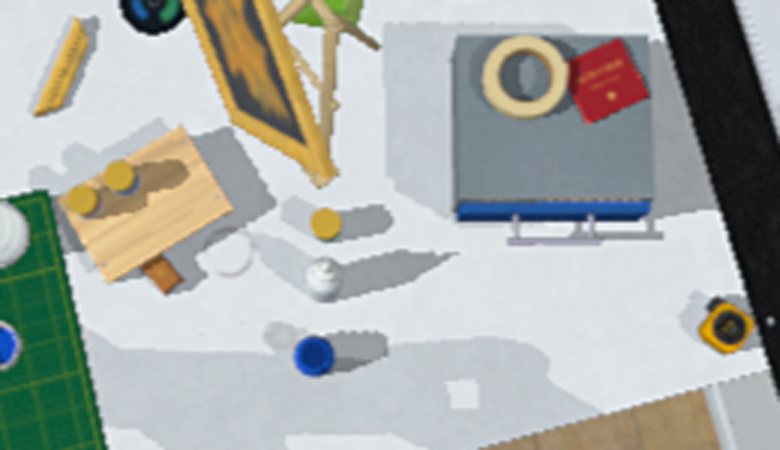

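View pics/scc.png

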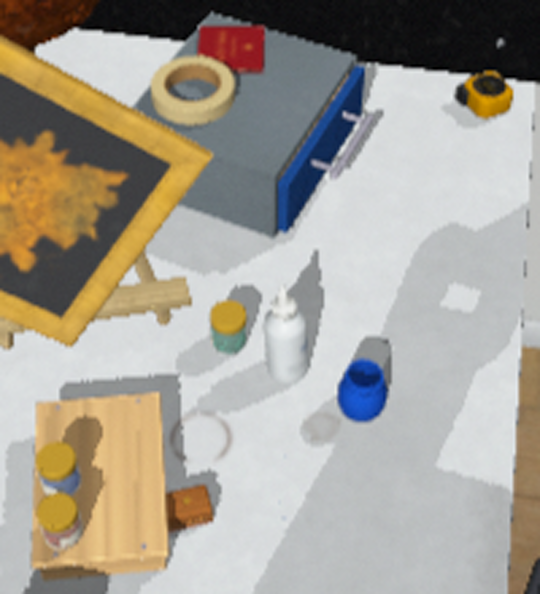

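```bash
cat > h.py <<'E'
import pickle,numpy as np
from scipy.spatial.transform import Rotation as R
cal=pickle.load(open('cal.pkl','rb'))
def pt(n,u,v,z):
    f=cal[n];q=np.array(f["rotation"]);r=R.from_quat(q[[1,2,3,0]]) if q.ndim==1 else R.from_matrix(q)
    d=r.apply([(u-f["cx"])/f["fx"],(v-f["cy"])/f["fy"],1]);e=np.array(f["eye"])
    return (e+d*(z-e[2])/d[2])
def tc(u,v,z): return pt("top",(u+.5)/3-.5+200,(v+.5)/3-.5+120,z)
def sc(u,v,z): return pt("scene",(u+.5)/2.7-.5+230,(v+.5)/2.7-.5+90,z)
E
python3 - <<'E'
from h import *
np.set_printoptions(precision=4,suppress=True)
P=dict(riser=(.048,[(182,126),(232,208),(108,283),(60,203)]),bar=(.028,[(185,284),(167,293),(142,268)]),cab=(.115,[(457,36),(650,36),(653,199),(456,201)]),handle=(.077,[(508,241),(602,241)]),green=(.056,[(326,222)]),bottle=(.14,[(324,268)]),blue=(.064,[(314,355)]),tape=(.036,[(727,327)]),cup=(.029,[(0,345)]),water=(.083,[(0,232)]))
for k,(z,l) in P.items(): print(k,*[tc(*p,z)[:2] for p in l])
S=dict(riser=(.048,[(36,402),(159,392),(166,568),(34,568)]),bar=(.028,[(207,487),(214,517),(168,491)]),cab=(.115,[(355,60),(283,178)]),handle=(.077,[(380,113),(333,173)]),green=(.056,[(228,316)]),bottle0=(0.0,[(287,372)]),blue=(.064,[(363,377)]),tape=(.036,[(490,90)]))
for k,(z,l) in S.items(): print('S',k,*[sc(*p,z)[:2] for p in l])
E
```

```text
riser [0.7503 0.2837] [0.6346 0.2123] [0.5307 0.38  ] [0.6415 0.4495]
bar [0.5315 0.2777] [0.519  0.3022] [0.5537 0.3376]
cab [ 0.8594 -0.0952] [ 0.8595 -0.3566] [ 0.6355 -0.3527] [ 0.6327 -0.0912]
handle [ 0.5846 -0.1639] [ 0.5846 -0.2909]
green [0.6138 0.0825]
bottle [0.5403 0.0828]
blue [0.4319 0.0977]
tape [ 0.4714 -0.4669]
cup [0.4474 0.5291]
water [0.5958 0.5203]
S riser [0.7519 0.2847] [0.6335 0.212 ] [0.5222 0.3972] [0.6426 0.4561]
S bar [0.5338 0.2868] [0.5104 0.3156] [0.5696 0.3096]
S cab [ 0.6326 -0.3475] [ 0.6245 -0.098 ]
S handle [ 0.5746 -0.303 ] [ 0.5859 -0.1693]
S green [0.6096 0.0855]
S bottle0 [0.5282 0.0922]
S blue [0.4302 0.1028]
S tape [ 0.4651 -0.4616]
```

```bash
python3 - <<'E'
import cv2,numpy as np
a=cv2.imread('pics/top0.png')[190:226,230:278]
b=cv2.imread('pics/scene0.png')[255:300,275:323]
f=lambda x,h:cv2.resize(x,None,fx=8,fy=8,interpolation=cv2.INTER_CUBIC)
A=f(a,0);B=f(b,0);c=np.zeros((360,768,3),np.uint8);c[:288,:384]=A;c[:360,384:]=B
cv2.imwrite('pics/barz.png',c)
E
```

```text
(no output)
```

View pics/barz.png

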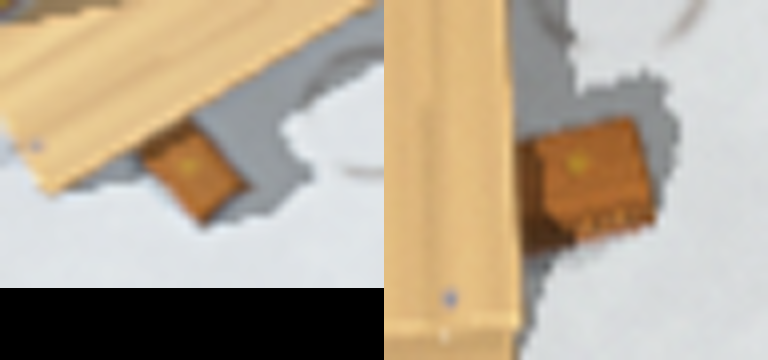

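```bash
python3 - <<'E'
from h import *
np.set_printoptions(precision=4,suppress=True)
t=lambda u,v,z:pt("top",(u+.5)/8-.5+230,(v+.5)/8-.5+190,z)[:2]
s=lambda u,v,z:pt("scene",(u-384+.5)/8-.5+275,(v+.5)/8-.5+255,z)[:2]
for n,p in dict(r0=(188,122),r1=(250,187),l1=(205,225),l0=(140,153),dot=(190,165)).items(): print(n,t(*p,.028),t(*p,0.))
for n,p in dict(far0=(520,142),far1=(632,118),end2=(655,218),dot=(578,163)).items(): print(n,s(*p,.028),s(*p,0.))
print('front edge',t(50,192,.048),t(370,5,.048))
E
```

```text
r0 [0.5712 0.3129] [0.5749 0.3173]
r1 [0.5373 0.28  ] [0.5404 0.2839]
l1 [0.5175 0.3028] [0.5203 0.3071]
l0 [0.555  0.3374] [0.5584 0.3423]
dot [0.5487 0.3113] [0.552  0.3157]
far0 [0.5692 0.3123] [0.5785 0.2994]
far1 [0.5371 0.2856] [0.5455 0.2719]
end2 [0.5107 0.3181] [0.5184 0.3053]
dot [0.5461 0.3106] [0.5547 0.2976]
front edge [0.5325 0.3795] [0.6296 0.2172]
```

The bar's exposed end is centred near (.526,.295) with a yaw of about 42°. The handle is near (.585,-.226), with cabinet yaw about 0. Next I move above the handle.

```bash
python3 -m pendant '[[0.3,[1,-1,0],-0.429],[0.3,[1,-1,0],-0.429],[0.3,[1,-1,0],-0.429],[0.3,[1,-1,0],-0.429],[0.3,[1,-1,0],-0.429],[0.3,[1,-1,0],-0.429],[0.3,[1,-1,0],-0.429],[0.3,[1,-1,0],-0.429],[0.3,[1,-1,0],-0.429],[0.3,[1,-1,0],-0.429]]'
python3 -m pendant '[[0.3,[0.66,0.99,0],0],[0.3,[0.66,0.99,0],0],[0.3,[0.66,0.99,0],0],[0.3,[0.66,0.99,0],0]]'
python3 -m pendant '[[0.3,[0.66,0.99,0],0],[0.3,[0.66,0.99,0],0],[0.3,[0.66,0.99,0],0],[0.3,[0.66,0.99,0],0]]'
python3 - <<'E'
from plant import manip
print(manip.state())
E
```

```text
time: 1.1
tool_pos: [0.229, -0.4654, 0.2308]
tool_rot: [-0.0, 0.707, 0.707, 0.0]
contact_force: [-0.3, -0.2, -0.1]
gripper_width: 0.302
grasp_force: 0.0
time: 1.5
tool_pos: [0.3508, -0.3837, 0.231]
tool_rot: [-0.0, 0.706, 0.708, 0.001]
contact_force: [-0.1, -0.4, 0.5]
gripper_width: 0.299
grasp_force: 0.0
time: 1.9
tool_pos: [0.4691, -0.3048, 0.2309]
tool_rot: [-0.0, 0.706, 0.708, 0.001]
contact_force: [-1.1, -0.8, 0.6]
gripper_width: 0.299
grasp_force: 0.0
{'time': 1.9, 'joint_pos': array([-7.09816376e-01, -1.03062935e-01,  1.76649517e+00,  1.09500075e-03,
        1.47857872e+00, -7.12756101e-01]), 'joint_vel': array([-0.06927891, -0.02063264,  0.02518246, -0.0515707 ,  0.01308265,
       -0.04975968]), 'joint_efforts': array([  1.69273898, -32.32638717, -37.34397769,   0.30871055,
        -0.07377794,   0.25088243]), 'tool_pos': array([ 0.46909232, -0.30481972,  0.23093005]), 'tool_rot': array([-2.48943370e-04,  7.06102330e-01,  7.08109566e-01,  5.28180530e-04]), 'contact_force': array([-1.11724028, -0.78872521,  0.62744025]), 'ft_torque': array([0.02564685, 0.08454878, 0.05461985]), 'grasp_force': 0.0, 'gripper_width': 0.298822189183725}
```

```bash
python3 -m pendant '[[0.3,[0.66,0.9,0.3],0],[0.3,[0.66,0.9,0.3],0],[0.3,[0.66,0.9,0.3],0],[0.3,[0.66,0.9,0.3],0]]'
python3 - <<'E'
import cv2,numpy as np
from plant import manip
a=cv2.imread('pics/top0.png')[176:208,345:425]
b=cv2.imread('pics/scene0.png')[105:170,325:375]
g=manip.grab_frame("scene")["img"][60:160,300:400,::-1]
f=lambda x,k:cv2.resize(x,None,fx=k,fy=k,interpolation=cv2.INTER_CUBIC)
c=np.zeros((600,800,3),np.uint8);c[:256,:640]=f(a,8);c[256:256+325,:250]=f(b,5);c[256:256+340,300:640]=f(g,3.4)
cv2.imwrite('pics/hz.png',c)
E
```

```text
time: 2.3
tool_pos: [0.5753, -0.2258, 0.1926]
tool_rot: [-0.002, 0.707, 0.708, -0.0]
contact_force: [-1.0, -0.2, -0.0]
gripper_width: 0.294
grasp_force: 0.0
```

View pics/hz.png

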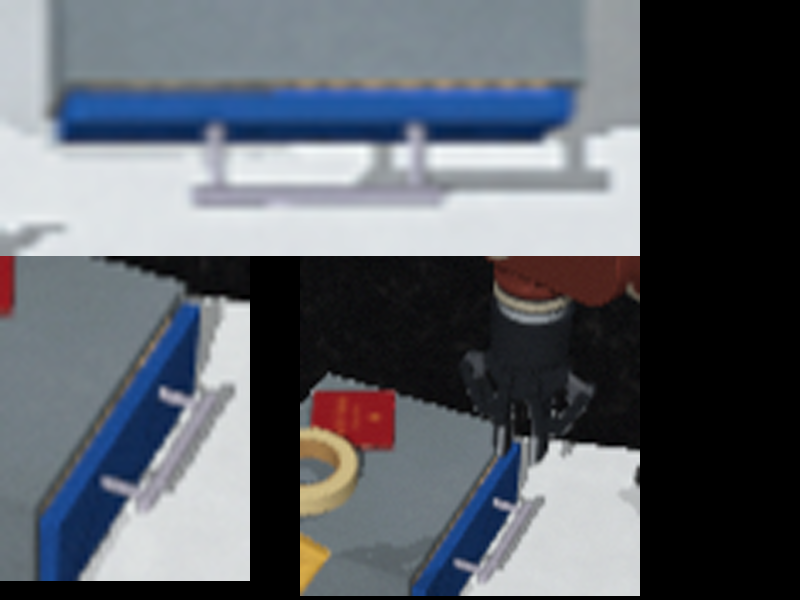

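Handle bar in the zoom: from the top, its ends are at (193,196) and (443,197); from the scene view, (228,392) and (150,503). The gripper hangs above it.

```bash
python3 - <<'E'
from h import *
t=lambda u,v,z:pt("top",(u+.5)/8-.5+345,(v+.5)/8-.5+176,z)[:2]
s=lambda u,v,z:pt("scene",(u+.5)/5-.5+325,(v-256+.5)/5-.5+105,z)[:2]
print(t(193,196,.077),t(443,197,.077),t(215,190,.077),t(415,190,.077),s(228,392,.077),s(150,503,.077))
print('front panel top edges',t(62,88,.112),t(575,88,.112))
E
```

```text
[ 0.58430425 -0.1625959 ] [ 0.5838093  -0.28925851] [ 0.58737517 -0.17379943] [ 0.58738905 -0.27516882] [ 0.57480038 -0.30133376] [ 0.5804775  -0.17057141]
front panel top edges [ 0.63366921 -0.09402898] [ 0.63373019 -0.34978056]
```

```bash
python3 -m pendant '[[0.3,[0,0.05,0],0],[0.3,[0,0.05,0.4],0],[0.3,[0,0.05,0.8],0],[0.3,[0,0.05,0.8],0]]'
python3 -m pendant '[[0.3,[0,0,0.15],0],[0.3,[0,0,0.31],0],[0.3,[0,0,0.31],0]]'
python3 -m pendant '[[0,[0,0,0],0],[0,[0,0,0],0],[0,[0,0,0],0],[0,[0,0,0],0],[0,[0,0,0],0],[0,[0,0,0],0]]'
```

```text
time: 2.75
tool_pos: [0.5749, -0.2269, 0.0918]
tool_rot: [-0.007, 0.708, 0.706, -0.002]
contact_force: [-1.5, 0.5, -2.1]
gripper_width: 0.301
grasp_force: 0.0
time: 3.05
tool_pos: [0.5794, -0.2286, 0.0621]
tool_rot: [-0.001, 0.708, 0.707, -0.0]
contact_force: [0.1, 0.3, -0.4]
gripper_width: 0.299
grasp_force: 0.0
time: 3.65
tool_pos: [0.5819, -0.2291, 0.0646]
tool_rot: [0.002, 0.707, 0.707, 0.0]
contact_force: [-1.2, -2.3, 6.3]
gripper_width: 0.102
grasp_force: 59.2
```

```bash
python3 -m pendant '[[0,[0,-0.1,0],0],[0,[0,-0.25,0],0],[0,[0,-0.4,0],0],[0,[0,-0.55,0],0],[0,[0,-0.7,0],0],[0,[0,-0.85,0],0],[0,[0,-1,0],0],[0,[0,-1,0],0]]'
python3 -m pendant '[[0,[0,-0.12,0],0],[0,[0,-0.22,0],0],[0,[0,-0.3,0],0],[0,[0,-0.34,0],0],[0,[0,-0.34,0],0],[0,[0,-0.34,0],0]]'
```

```text
time: 4.45
tool_pos: [0.4601, -0.2294, 0.0646]
tool_rot: [0.002, 0.707, 0.707, -0.0]
contact_force: [-1.1, -2.4, 7.9]
gripper_width: 0.101
grasp_force: 60.7
time: 5.05
tool_pos: [0.4206, -0.2295, 0.0645]
tool_rot: [0.002, 0.707, 0.707, -0.0]
contact_force: [-0.9, -2.1, 9.0]
gripper_width: 0.099
grasp_force: 61.5
```

```bash
python3 -m pendant '[[0.3,[0,0,0],0],[0.3,[0,0,0],0],[0.3,[0,0,0],0],[0.3,[0,0,0],0],[0.3,[0,0,-0.4],0],[0.3,[0,0,-0.8],0],[0.3,[0,0,-1],0]]'
python3 -m pendant '[[0.6,[0.3,0,-0.35],0],[0.6,[0.7,0,-0.4],0],[0.8,[0.9,0,-0.4],0],[0.8,[0.9,0,-0.4],0]]'
python3 -m pendant '[[0.8,[0.45,0,0],0],[0.8,[0.9,0,0],0],[0.8,[0.9,0,0],0]]'
python3 -m pendant '[[0.8,[0.45,0,0],0],[0.8,[0.9,0,0],0],[0.8,[0.9,0,0],0]]'
python3 - <<'E'
import cv2,numpy as np
from plant import manip
f=lambda x,k:cv2.resize(x,None,fx=k,fy=k,interpolation=cv2.INTER_CUBIC)
a=manip.grab_frame("top")["img"][165:260,335:435,::-1]
b=manip.grab_frame("scene")["img"][90:210,280:400,::-1]
cv2.imwrite('pics/dr_t.png',a);cv2.imwrite('pics/dr_s.png',b)
c=np.zeros((480,800,3),np.uint8);c[:380,:400]=f(a,4);c[:480,400:800]=f(b,4)[:,:400]
cv2.imwrite('pics/dr.png',c)
E
```

```text
time: 5.75
tool_pos: [0.421, -0.2289, 0.1864]
tool_rot: [0.003, 0.707, 0.707, 0.0]
contact_force: [0.7, -0.6, 0.1]
gripper_width: 0.301
grasp_force: 0.0
time: 6.15
tool_pos: [0.4197, -0.1176, 0.2305]
tool_rot: [0.0, 0.705, 0.709, 0.001]
contact_force: [0.0, -0.2, 0.2]
gripper_width: 0.805
grasp_force: 0.0
time: 6.45
tool_pos: [0.419, -0.0091, 0.2294]
tool_rot: [-0.001, 0.705, 0.709, 0.0]
contact_force: [0.1, -0.6, 0.1]
gripper_width: 0.798
grasp_force: 0.0
time: 6.75
tool_pos: [0.4191, 0.0988, 0.2295]
tool_rot: [-0.001, 0.705, 0.709, -0.0]
contact_force: [0.2, 0.4, -1.7]
gripper_width: 0.799
grasp_force: 0.0
```

View pics/dr.png

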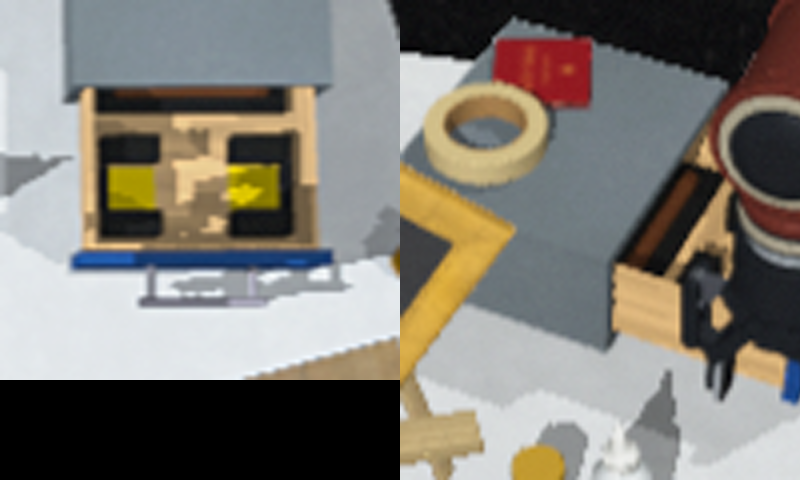

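```bash
python3 - <<'E'
from h import *
t=lambda u,v,z:pt("top",(u+.5)/4-.5+335,(v+.5)/4-.5+165,z)[:2].round(4)
print('foam outer',t(99,185,.067),t(295,185,.067),'inner',t(161,185,.067),t(228,185,.067))
print('recess near top',t(130,212,.067),t(255,210,.067),'far floor/top',t(130,164,.022),t(130,164,.067),t(255,165,.022),t(255,165,.067))
print('recess ends',t(107,190,.022),t(280,190,.022),t(107,190,.067),t(280,190,.067))
print('handle',t(140,301,.077),t(264,301,.077),'foam front/back',t(130,237,.067),t(130,133,.067), 'panel inner',t(200,249,.11),'panel outer bot',t(200,268,.11))
E
```

```text
foam outer [ 0.5414 -0.1252] [ 0.5414 -0.3242] inner [ 0.5414 -0.1881] [ 0.5414 -0.2562]
recess near top [ 0.5139 -0.1562] [ 0.5159 -0.2829] far floor/top [ 0.5686 -0.1623] [ 0.5629 -0.157 ] [ 0.5676 -0.2929] [ 0.5619 -0.2842]
recess ends [ 0.5413 -0.1379] [ 0.5414 -0.3182] [ 0.5363 -0.1332] [ 0.5363 -0.3088]
handle [ 0.4238 -0.1634] [ 0.4237 -0.2873] foam front/back [ 0.4886 -0.1557] [ 0.5947 -0.1576] panel inner [ 0.4731 -0.2194] panel outer bot [ 0.4545 -0.2189]
```

The drawer is open with the recess visible: yellow floor at u 108–280, v 164–211 in the left crop. That puts the recess centre near (.535,-.224). Now to the bar.

```bash
python3 -m pendant '[[0.8,[0.4,0.3,0],0],[0.8,[0.9,0.5,0],0.1],[0.8,[0.9,0.5,0],0.267],[0.8,[0.9,0.5,0],0.267],[0.8,[0.9,0.5,0],0.267],[0.8,[0.9,0.5,0],0.267],[0.8,[0.9,0.5,0],0.267],[0.8,[0.9,0.5,0],0.267]]'
cat >> h.py <<'E'
def rows(tx,ty,tz,yaw=None):
    from plant import manip
    s=manip.state();q=s["tool_rot"];r=R.from_quat(np.array(q)[[1,2,3,0]]);m=r.as_matrix()
    psi=np.degrees(np.arctan2(m[1,0],m[0,0]))
    d=r.inv().apply(np.array([tx,ty,tz])-s["tool_pos"])/.12
    print("pos",np.round(s["tool_pos"],4),"psi",psi.round(2),"tilt",m[2,2].round(4),"units",d.round(3),"roll",None if yaw is None else round((psi-yaw)/180,4),'F',np.round(s["contact_force"],1),'grip',s["gripper_width"],s["grasp_force"],'t',s["time"])
E
python3 -c "
from h import *
rows(.541,.310,.10,42)"
```

```text
time: 7.65
tool_pos: [0.4802, 0.2017, 0.2296]
tool_rot: [0.0, 0.934, 0.357, -0.0]
contact_force: [-0.2, 0.0, -0.2]
gripper_width: 0.802
grasp_force: 0.0
pos [0.4802 0.2017 0.2296] psi 41.83 tilt -1.0 units [ 0.981 -0.336  1.079] roll -0.001 F [-0.2  0.  -0.2] grip 0.8024426012458004 0.0 t 7.65
```

```bash
python3 -m pendant '[[0.8,[0.4,-0.15,0],0],[0.8,[0.8,-0.3,0],0],[0.8,[0.98,-0.335,0],0],[0.8,[0.98,-0.335,0.3],0],[0.8,[0.98,-0.335,0.7],0],[0.8,[0.98,-0.335,1],0],[0.8,[0.98,-0.335,1],0]]'
python3 - <<'E'
import cv2,numpy as np
from plant import manip
f=lambda x,k:cv2.resize(x,None,fx=k,fy=k,interpolation=cv2.INTER_CUBIC)
a=manip.grab_frame("top")["img"][170:250,210:310,::-1]
b=manip.grab_frame("scene")["img"][200:320,220:360,::-1]
c=np.zeros((480,800,3),np.uint8);c[:320,:400]=f(a,4);c[:343,400:800]=f(b,400/140)
cv2.imwrite('pics/g1.png',c)
from h import *
rows(.541,.310,.002,42)
E
```

```text
time: 8.35
tool_pos: [0.5363, 0.309, 0.1026]
tool_rot: [0.001, 0.934, 0.358, -0.007]
contact_force: [-0.7, 0.6, -1.0]
gripper_width: 0.801
grasp_force: 0.0
pos [0.5404 0.3113 0.11  ] psi 41.97 tilt -1.0 units [-0.003  0.012  0.9  ] roll -0.0002 F [-0.8  0.2  1.2] grip 0.8008194015597137 0.0 t 8.45
```

View pics/g1.png

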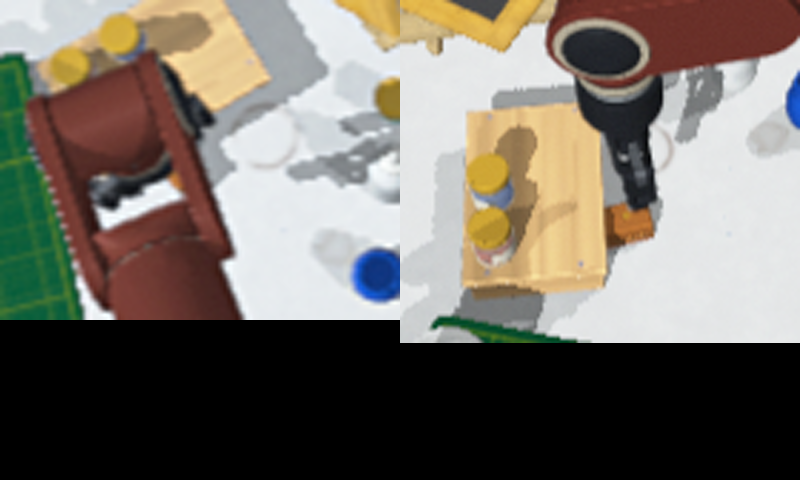

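The gripper stands over the bar's exposed end, straddling it as planned. Next: descend and close.

```bash
python3 -m pendant '[[0.8,[0,0,0.3],0],[0.8,[0,0,0.6],0],[0.8,[0,0,0.8],0],[0.8,[0,0,0.88],0],[0.8,[0,0,0.88],0],[0.8,[0,0,0.88],0]]'
python3 -m pendant '[[0,[0,0,0],0],[0,[0,0,0],0],[0,[0,0,0],0],[0,[0,0,0],0],[0,[0,0,0],0],[0,[0,0,0],0]]'
```

```text
time: 9.05
tool_pos: [0.5421, 0.3133, 0.0075]
tool_rot: [-0.0, 0.934, 0.358, 0.002]
contact_force: [0.1, 0.3, 0.0]
gripper_width: 0.797
grasp_force: 0.0
time: 9.65
tool_pos: [0.5415, 0.3131, 0.0067]
tool_rot: [0.0, 0.934, 0.358, 0.002]
contact_force: [-0.9, -1.1, 4.7]
gripper_width: 0.388
grasp_force: 60.4
```

```bash
python3 -m pendant '[[0,[-0.05,0,0],0],[0,[-0.15,0,0],0],[0,[-0.27,0,0],0],[0,[-0.4,0,0],0],[0,[-0.53,0,0],0],[0,[-0.66,0,0],0],[0,[-0.79,0,0],0],[0,[-0.9,0,0],0],[0,[-1,0,0],0],[0,[-1,0,0],0]]'
python3 -m pendant '[[0,[-0.1,0,0],0],[0,[-0.2,0,0],0],[0,[-0.27,0,0],0],[0,[-0.3,0,0],0],[0,[-0.3,0,0],0],[0,[-0.3,0,0],0]]'
python3 -m pendant '[[0.7,[0,0,0],0],[0.7,[0,0,0],0],[0.7,[0,0,0],0],[0.7,[0,0,0],0],[0.7,[0,0,-0.3],0],[0.7,[0,0,-0.6],0],[0.7,[0,0,-0.8],0],[0.7,[0,0,-0.8],0]]'
python3 - <<'E'
from plant import manip
import cv2
from h import *
rows(.48,.25,.1,42)
cv2.imwrite('pics/sc_r.png',cv2.resize(manip.grab_frame("scene")["img"][200:340,220:400,::-1],None,fx=4,fy=4,interpolation=cv2.INTER_CUBIC))
E
```

```text
time: 10.65
tool_pos: [0.4515, 0.2321, 0.0066]
tool_rot: [0.0, 0.934, 0.358, 0.002]
contact_force: [-1.1, -0.2, 11.6]
gripper_width: 0.387
grasp_force: 60.9
time: 11.25
tool_pos: [0.4256, 0.2086, 0.0066]
tool_rot: [0.0, 0.934, 0.358, 0.002]
contact_force: [1.7, 0.9, 10.0]
gripper_width: 0.384
grasp_force: 60.9
time: 12.05
tool_pos: [0.4266, 0.209, 0.1046]
tool_rot: [0.0, 0.934, 0.358, 0.004]
contact_force: [0.1, 0.2, -0.3]
gripper_width: 0.702
grasp_force: 0.0
pos [0.4266 0.209  0.1046] psi 41.99 tilt -1.0 units [0.559 0.044 0.042] roll -0.0001 F [ 0.1  0.2 -0.3] grip 0.7023813355166217 0.0 t 12.05
```

View pics/sc_r.png

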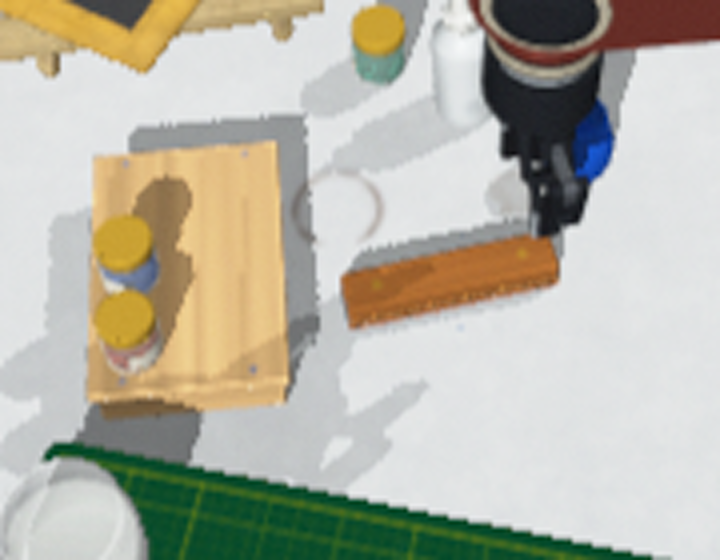

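The bar lies free on the table; its top dots are at (376,286) and (522,254), and its far edge runs (342,276)–(545,236). I'll work out its middle from these.

```bash
python3 - <<'E'
from h import *
s=lambda u,v,z=.028:pt("scene",(u+.5)/4-.5+220,(v+.5)/4-.5+200,z)[:2]
a,b=s(376,286),s(522,254);c,d=s(342,276),s(545,236)
print(a,b,(a+b)/2,np.linalg.norm(a-b),np.degrees(np.arctan2(*(a-b)[::-1])),'edge',c,d,np.linalg.norm(c-d),np.degrees(np.arctan2(*(c-d)[::-1])))
m=(a+b)/2
rows(m[0],m[1],.1,42)
E
```

```text
[0.51307663 0.28059518] [0.42804765 0.20931792] [0.47056214 0.24495655] 0.11095212471980223 39.97209771540663 edge [0.53928909 0.28413152] [0.41884675 0.18769829] 0.1542910413281654 38.682820246574465
pos [0.4251 0.2086 0.1022] psi 41.99 tilt -1.0 units [0.484 0.028 0.02 ] roll -0.0001 F [-0.2 -1.  -0.9] grip 0.7006742563647919 0.0 t 12.1
```

```bash
python3 -m pendant '[[0.7,[0.3,0,0],0],[0.7,[0.483,0,0],0],[0.7,[0.483,0,0],0],[0.7,[0.483,0,0.3],0],[0.7,[0.483,0,0.6],0],[0.7,[0.483,0,0.76],0],[0.7,[0.483,0,0.8],0],[0.7,[0.483,0,0.8],0],[0.7,[0.483,0,0.8],0]]'
python3 -m pendant '[[0,[0,0,0],0],[0,[0,0,0],0],[0,[0,0,0],0],[0,[0,0,0],0],[0,[0,0,0],0],[0,[0,0,0],0]]'
python3 -m pendant '[[0,[0,0,-0.1],0],[0,[0,0,-0.3],0],[0,[0,0,-0.6],0],[0,[0,0,-0.9],0],[0,[0,0,-1],0],[0,[0,0,-1],0]]'
python3 -m pendant '[[0,[0,0,-0.3],0],[0,[0,0,-0.6],0],[0,[0,0,-0.8],-0.05],[0,[0,0,-0.8],-0.1],[0,[0,0,-0.8],-0.14],[0,[0,0,-0.8],-0.18],[0,[0,0,-0.8],-0.22],[0,[0,0,-0.8],-0.25],[0,[0,0,-0.8],-0.267],[0,[0,0,-0.8],-0.267]]'
python3 -c "
from h import *
rows(.535,-.224,.15,90)"
```

```text
time: 13.0
tool_pos: [0.4675, 0.2471, 0.0053]
tool_rot: [0.0, 0.934, 0.358, 0.001]
contact_force: [0.3, -0.2, -0.1]
gripper_width: 0.698
grasp_force: 0.0
time: 13.6
tool_pos: [0.4686, 0.2475, 0.0065]
tool_rot: [0.0, 0.934, 0.358, 0.002]
contact_force: [-0.9, 0.7, 5.8]
gripper_width: 0.389
grasp_force: 61.1
time: 14.2
tool_pos: [0.4683, 0.2475, 0.1268]
tool_rot: [0.0, 0.934, 0.358, 0.002]
contact_force: [-0.5, 0.7, -2.5]
gripper_width: 0.381
grasp_force: 60.1
time: 15.2
tool_pos: [0.4657, 0.2465, 0.2173]
tool_rot: [-0.001, 0.707, 0.707, -0.002]
contact_force: [-0.4, -0.3, -1.1]
gripper_width: 0.384
grasp_force: 60.2
pos [0.4657 0.2465 0.2173] psi 90.03 tilt -1.0 units [-3.921  0.578  0.564] roll 0.0002 F [-0.4 -0.3 -1.1] grip 0.38351429431121226 60.1831591129303 t 15.2
```

```bash
python3 -m pendant '[[0,[-0.15,0,0],0],[0,[-0.4,0,0],0],[0,[-0.7,0,0],0],[0,[-0.98,0,0],0]]'
python3 -m pendant '[[0,[-0.3,0,0],0],[0,[-0.6,0,0],0],[0,[-0.9,0,0],0],[0,[-0.98,0,0],0]]'
python3 -m pendant '[[0,[-0.3,0,0],0],[0,[-0.6,0,0],0],[0,[-0.9,0.1,0],0],[0,[-0.98,0.2,0],0]]'
python3 -m pendant '[[0,[-0.3,0.1,0],0],[0,[-0.6,0.2,0],0],[0,[-0.85,0.3,0],0],[0,[-0.98,0.36,0],0],[0,[-0.98,0.36,0],0],[0,[-0.98,0.36,0],0],[0,[-0.98,0.36,0],0]]'
python3 - <<'E'
from plant import manip
import cv2
from h import *
rows(.535,-.224,.11,90)
cv2.imwrite('pics/pl.png',cv2.resize(manip.grab_frame("scene")["img"][70:220,270:430,::-1],None,fx=4,fy=4,interpolation=cv2.INTER_CUBIC))
E
```

```text
time: 15.6
tool_pos: [0.4661, 0.1282, 0.2185]
tool_rot: [-0.001, 0.707, 0.707, -0.001]
contact_force: [0.6, -0.5, -1.3]
gripper_width: 0.38
grasp_force: 60.1
time: 16.0
tool_pos: [0.4663, 0.0092, 0.2187]
tool_rot: [-0.001, 0.709, 0.706, -0.001]
contact_force: [0.3, -0.1, -2.9]
gripper_width: 0.382
grasp_force: 60.1
time: 16.4
tool_pos: [0.4909, -0.108, 0.2191]
tool_rot: [-0.001, 0.708, 0.706, -0.001]
contact_force: [0.6, 0.8, -0.9]
gripper_width: 0.386
grasp_force: 60.0
time: 17.1
tool_pos: [0.5342, -0.2221, 0.2197]
tool_rot: [-0.001, 0.707, 0.708, -0.0]
contact_force: [0.6, 0.7, -1.5]
gripper_width: 0.385
grasp_force: 60.1
pos [ 0.5342 -0.2221  0.2197] psi 90.08 tilt -1.0 units [-0.016  0.008  0.914] roll 0.0004 F [ 0.6  0.7 -1.5] grip 0.3845502618068417 60.05909085273743 t 17.1
```

View pics/pl.png

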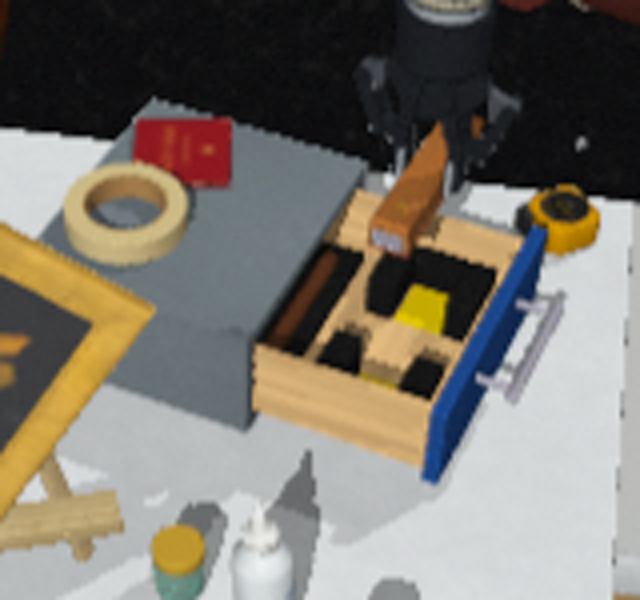

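The bar hangs level over the open drawer, with its near end's top edge at about (372,222)–(412,232). I'll check its centring before descending.

```bash
python3 - <<'E'
from h import *
s=lambda u,v,z:pt("scene",(u+.5)/4-.5+270,(v+.5)/4-.5+70,z)[:2]
print(s(372,222,.241),s(412,232,.241),'dot',s(480,125,.241))
print('recess floor/foam near (+y) block inner corners top', s(365,338,.067),s(410,360,.067))
E
python3 -m pendant '[[0,[-0.015,0.005,0.2],0],[0,[-0.015,0.005,0.45],0],[0,[-0.015,0.005,0.7],0],[0,[-0.015,0.005,0.9],0],[0,[-0.015,0.005,0.9],0],[0,[-0.015,0.005,0.9],0]]'
python3 -c "
from h import *
rows(.535,-.224,.0286,90)"
```

```text
[ 0.55019593 -0.14178579] [ 0.51770838 -0.14430049] dot [ 0.51660984 -0.29223839]
recess floor/foam near (+y) block inner corners top [ 0.5638925  -0.18914411] [ 0.5181201  -0.18101695]
time: 17.75
tool_pos: [0.5352, -0.2245, 0.1128]
tool_rot: [-0.0, 0.707, 0.708, 0.0]
contact_force: [0.4, 0.1, -1.3]
gripper_width: 0.385
grasp_force: 60.0
pos [ 0.5352 -0.2245  0.1128] psi 90.08 tilt -1.0 units [ 0.004 -0.001  0.702] roll 0.0005 F [ 0.4  0.1 -1.3] grip 0.38509448072518765 59.98029291629791 t 17.75
```

```bash
python3 -m pendant '[[0,[0,0.015,0.1],0],[0,[0,0.015,0.2],0],[0,[0,0.015,0.3],0],[0,[0,0.015,0.38],0],[0,[0,0.015,0.45],0],[0,[0,0.015,0.5],0],[0,[0,0.015,0.5],0]]'
python3 -m pendant '[[0,[0,0,0.05],0],[0,[0,0,0.1],0],[0,[0,0,0.14],0],[0,[0,0,0.16],0],[0,[0,0,0.18],0],[0,[0,0,0.18],0]]'
python3 -c "
from h import *
rows(.537,-.224,.0286,90)"
```

```text
time: 18.45
tool_pos: [0.5362, -0.2248, 0.0511]
tool_rot: [-0.001, 0.707, 0.707, -0.0]
contact_force: [-0.8, 0.7, -1.7]
gripper_width: 0.383
grasp_force: 60.1
time: 19.05
tool_pos: [0.5368, -0.225, 0.0305]
tool_rot: [-0.0, 0.707, 0.707, -0.0]
contact_force: [-0.3, -0.7, -2.4]
gripper_width: 0.385
grasp_force: 60.1
pos [ 0.5368 -0.225   0.0305] psi 90.04 tilt -1.0 units [0.009 0.002 0.016] roll 0.0002 F [-0.3 -0.7 -2.4] grip 0.384947208927884 60.05298972129822 t 19.05
```

```bash
python3 -m pendant '[[0,[0,0,0.007],0],[0,[0,0,0.014],0],[0,[0,0,0.021],0],[0,[0,0,0.021],0]]'
```

```text
time: 19.45
tool_pos: [0.5372, -0.2253, 0.0286]
tool_rot: [0.0, 0.707, 0.707, 0.0]
contact_force: [-0.9, 0.0, -1.7]
gripper_width: 0.387
grasp_force: 60.2
```

```bash
python3 -m pendant '[[0,[0,0,0.008],0],[0,[0,0,0.016],0],[0,[0,0,0.016],0]]'
```

```text
time: 19.75
tool_pos: [0.5384, -0.2253, 0.0285]
tool_rot: [0.001, 0.707, 0.707, 0.001]
contact_force: [0.3, 3.1, 5.7]
gripper_width: 0.382
grasp_force: 61.0
```

The bar touches the floor at exactly the expected height. Now to release slowly and rise.

```bash
python3 -m pendant '[[0.5,[0,0,0],0],[0.6,[0,0,0],0],[0.6,[0,0,0],0],[0.6,[0,0,0],0],[0.6,[0,0,-0.1],0],[0.6,[0,0,-0.3],0],[0.6,[0,0,-0.6],0],[0.6,[0,0,-0.9],0],[0.6,[0,0,-1],0],[0.6,[0,0,-1],0]]'
python3 -m pendant '[[0.3,[0,-0.3,-0.1],0],[0.3,[0,-0.7,-0.1],0],[0.3,[0,-0.95,-0.1],0],[0,[0,-1,-0.1],0],[0,[0,-1,-0.1],0]]'
python3 - <<'E'
from plant import manip
import cv2
from h import *
rows(.375,-.225,.075,90)
f=lambda x,k:cv2.resize(x,None,fx=k,fy=k,interpolation=cv2.INTER_CUBIC)
a=manip.grab_frame("top")["img"][165:265,335:435,::-1]
b=manip.grab_frame("scene")["img"][100:200,300:400,::-1]
cv2.imwrite('pics/in.png',f(np.hstack([a,b]),4))
E
```

```text
time: 20.75
tool_pos: [0.5384, -0.226, 0.1498]
tool_rot: [0.003, 0.707, 0.707, 0.001]
contact_force: [0.1, -0.7, -0.4]
gripper_width: 0.603
grasp_force: 0.0
time: 21.25
tool_pos: [0.4158, -0.2248, 0.1568]
tool_rot: [-0.001, 0.707, 0.707, -0.0]
contact_force: [0.3, -0.4, 1.1]
gripper_width: 0.001
grasp_force: 0.0
pos [ 0.4158 -0.2248  0.1568] psi 89.98 tilt -1.0 units [-0.003 -0.339  0.682] roll -0.0001 F [ 0.3 -0.4  1.1] grip 0.0005668673704199913 0.0 t 21.25
```

View pics/in.png

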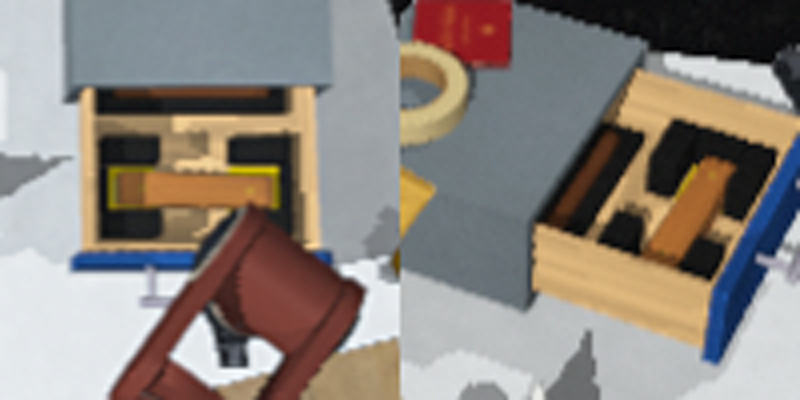

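The bar lies flat in the recess with an even yellow margin all round. Next I re-grip the handle and push the drawer shut.

```bash
python3 -m pendant '[[0.3,[0,0.04,0],0],[0.3,[0,0.04,0],0],[0.3,[0,0.04,0],0],[0.3,[0,0.04,0.2],0],[0.3,[0,0.04,0.45],0],[0.3,[0,0.04,0.65],0],[0.3,[0,0.04,0.765],0],[0.3,[0,0.04,0.765],0],[0.3,[0,0.04,0.765],0]]'
python3 -m pendant '[[0,[0,0,0],0],[0,[0,0,0],0],[0,[0,0,0],0],[0,[0,0,0],0],[0,[0,0,0],0]]'
python3 -m pendant '[[0,[0,0.06,0],0],[0,[0,0.16,0],0],[0,[0,0.28,0],0],[0,[0,0.4,0],0],[0,[0,0.52,0],0],[0,[0,0.64,0],0],[0,[0,0.76,0],0],[0,[0,0.87,0],0],[0,[0,0.95,0],0],[0,[0,1,0],0]]'
python3 -c "
from h import *
rows(.5819,-.225,.0646,90)"
```

```text
time: 22.25
tool_pos: [0.4223, -0.2255, 0.0674]
tool_rot: [0.0, 0.707, 0.707, 0.0]
contact_force: [0.6, 0.7, 0.6]
gripper_width: 0.303
grasp_force: 0.0
time: 22.75
tool_pos: [0.4229, -0.226, 0.0684]
tool_rot: [0.001, 0.707, 0.707, 0.0]
contact_force: [-0.4, 0.6, 6.0]
gripper_width: 0.102
grasp_force: 59.0
time: 23.75
tool_pos: [0.5435, -0.2256, 0.0684]
tool_rot: [0.001, 0.707, 0.708, 0.0]
contact_force: [-1.5, 1.2, 6.6]
gripper_width: 0.099
grasp_force: 59.4
pos [ 0.5435 -0.2256  0.0684] psi 90.07 tilt -1.0 units [0.005 0.32  0.033] roll 0.0004 F [-1.5  1.2  6.6] grip 0.09908730820687135 59.35174763202667 t 23.75
```

```bash
python3 -m pendant '[[0,[0,0.08,0],0],[0,[0,0.16,0],0],[0,[0,0.22,0],0],[0,[0,0.27,0],0],[0,[0,0.3,0],0],[0,[0,0.315,0],0],[0,[0,0.325,0],0],[0,[0,0.325,0],0]]'
```

```text
time: 24.55
tool_pos: [0.5821, -0.2256, 0.0685]
tool_rot: [0.001, 0.707, 0.707, 0.001]
contact_force: [0.3, 1.0, 5.4]
gripper_width: 0.096
grasp_force: 59.2
```

```bash
python3 -m pendant '[[0,[0,0.008,0],0],[0,[0,0.016,0],0],[0,[0,0.016,0],0]]';python3 -m pendant '[[0,[0,0.008,0],0],[0,[0,0.016,0],0],[0,[0,0.016,0],0]]'
```

```text
time: 24.85
tool_pos: [0.5838, -0.2255, 0.0684]
tool_rot: [0.001, 0.707, 0.707, 0.0]
contact_force: [-0.5, 0.7, 5.7]
gripper_width: 0.097
grasp_force: 59.2
time: 25.15
tool_pos: [0.5839, -0.2255, 0.0684]
tool_rot: [-0.001, 0.707, 0.707, -0.001]
contact_force: [-7.2, 1.4, 10.2]
gripper_width: 0.099
grasp_force: 59.8
```

The stop is reached with 7 N of resistance. Release, rise, and check.

```bash
python3 -m pendant '[[0.3,[0,0,0],0],[0.3,[0,0,0],0],[0.3,[0,0,0],0],[0.3,[0,0,-0.15],0],[0.3,[0,0,-0.45],0],[0.3,[0,0,-0.8],0],[0.3,[0,0,-1],0],[0.3,[0,0,-1],0]]'
python3 -m pendant '[[0.3,[0,-0.3,-0.3],0],[0.3,[0,-0.7,-0.3],0],[0.3,[0,-1,-0.3],0],[0.3,[0,-1,-0.3],0],[0.3,[0,-1,-0.3],0]]'
python3 - <<'E'
from plant import manip
import cv2
from h import *
f=lambda x,k:cv2.resize(x,None,fx=k,fy=k,interpolation=cv2.INTER_CUBIC)
a=manip.grab_frame("top")["img"][120:270,180:460,::-1]
b=cv2.imread('pics/top0.png')[120:270,180:460]
cv2.imwrite('pics/end.png',f(np.vstack([a,b]),2))
E
```

```text
time: 25.95
tool_pos: [0.5872, -0.2264, 0.1922]
tool_rot: [0.004, 0.707, 0.707, 0.001]
contact_force: [0.8, -0.2, -0.0]
gripper_width: 0.302
grasp_force: 0.0
time: 26.45
tool_pos: [0.4639, -0.2249, 0.2212]
tool_rot: [-0.001, 0.707, 0.707, 0.0]
contact_force: [0.8, 0.0, -0.0]
gripper_width: 0.296
grasp_force: 0.0
```

View pics/end.png

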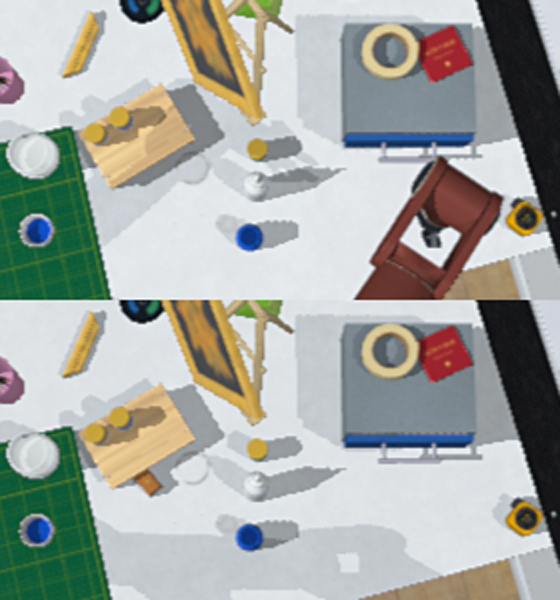

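The drawer is shut: its front sits at the same place as at the start, (408,140) against (408,440) in the lower half. Nothing else has moved.

```bash
python3 -c "
from plant import manip
print(manip.job_done())"
```

```text
the job is handed in; nothing more can be done
None
```

The sanding bar lies flat in the drawer's recess, the drawer is pushed fully shut, nothing else was disturbed, and the job was handed in at about 26.5 s.

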